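# Fasten the open draw latch of the tool case

### The job

The black tool case on the phone repair bench still has one of its two draw latches undone. Swing that latch's wire loop over so that it drops around its brass hook, then press its red lever back and down until it snaps flat over centre, with the loop caught on the hook. Leave the other latch shut, and take your hand away.

Things in the scene. Friction and masses are not known exactly. Their poses are not given: they have to be found in the camera images.
- hook (a point): Undone latch's sprung brass hook, a 20 mm wide post. Point: the bar's seat behind the post, under the lip, 168 mm above the bench, 8 above the case top. x: level, from lever pivot to hook (away from robot), y along the case, z up. Lever pivot axis (along y) at x -45, z +7 mm; lip edge x +2, lip top z +8. The tightened loop draws the hook 3-5 mm to -x (5 N/mm).
- loop_bar (a point): Middle of the far bar of the undone latch's loop: a U of 6 mm steel wire, 36 mm wide, 61 long, swinging freely on the lever 20 mm from its pivot. At the start it leans back towards the robot on a stop, bar 70-95 mm above the case top. Pushed past upright, away from the robot, it falls by itself and the bar lands on the top plate beyond the hook.
- lever_tip (a point): Middle of the free end of the undone latch's red lever, 24 mm wide, 4 thick, 58 from its pivot. Starts standing, leaning 10-35 deg past upright towards the hook; stays where left, stops at 40. Shut, it lies level, pointing from pivot to robot: tip at x -103, z +12 mm from the hook's start. Loop on, the last 50 deg need up to 6 N; it snaps past centre 14 deg before flat.
- shut_lever_tip (a point): The same point of the other latch's lever, already shut. That latch is the twin of the undone one, 230 mm along the case on the other side of the handle. To be left alone.

How it is judged (in metres and radians):
On the way:
1. the loop's bar lies behind the hook, below its lip (x of loop_bar in the frame of hook between -0.003 and 0.035 m and z of loop_bar in the frame of hook below 0.006 m), for 0.1 s.
At the end, for the whole second after the job is handed in: The undone latch is fastened: its lever lies flat (tip within about 8 mm of fully down), the loop's bar sits against the hook under the lip and has drawn the sprung hook in by more than 1.5 mm; the other latch is still shut (lever tip within 10 mm of its place) (x of loop_bar in the frame of hook between -0.003 and 0.006 m and z of loop_bar in the frame of hook below 0.006 m and distance of hook from where it was at the start of the episode above 0.0015 m and x of lever_tip in the frame of hook below -0.085 m and z of lever_tip in the frame of hook below 0.02 m and distance of shut_lever_tip from where it was at the start of the episode below 0.01 m); the robot touches nothing.
It fails at once if the other latch's lever is lifted or opened (distance of shut_lever_tip from where it was at the start of the episode above 0.02 m).
It also fails if it takes over 40 s, if anything falls off the work surface, if the arm or the gripper's body presses on something with over 40 N, if the wrist force passes 120 N, or if a joint passes its speed limit or range.

### The arm

A 7-joint arm with a two-finger parallel gripper is mounted at the origin on the work surface. World frame = base frame: x ahead of the robot, y to its left, z up, the work surface at z = 0. Lengths are in mm, angles in degrees, forces in N, time in s.
With the tool pointing down it reaches from about 350 to 900 mm from the base axis. Payload 19.9 kg.
Tool frame: the origin (TCP) lies between the finger pads; the fingertips stand 22 mm ahead of it and the grasp point (between the pads) lies 3 mm ahead of it; z points along the fingers, x is the direction in which the jaws open and shut, and the axes are right-handed (so a half turn about z gives the same grasp; the last joint's range is limited). The gripper opens to 85 mm and grips with 20 to 120 N. Pads are 22 mm wide; open, the fingers measure 114 mm over their backs; the gripper's body (76 mm by 85 mm) begins 54 mm behind the grasp point. The pads swing forward as they close: fully open they stand 13 mm farther back than shut.
Start: joints at [62.481, 23.915, -0.59, 92.452, 0.269, 63.638, -3.037], TCP at [265.528, -565.773, 253.26] pointing down, gripper open.
Joint ranges: [-161.28, 161.28], [-22.2, 115.67], [-73.04, 71.86], [3.21, 147.25], [-68.34, 248.33], [10.77, 114.83], [-161.83, 161.83]. Speed limits (degrees/s): [108.29, 108.29, 136.94, 136.94, 172.46, 172.46, 172.46].

### API

Orientations are given as a 3x3 rotation matrix whose columns are the frame's x, y, z axes.
In Python, from workcell import env, imaging, workorder gives the robot as it stands.
- The arm moves only by the tool drive_tool, never from a script. Its argument "steps" is a list of rows, each an object with "linear": the shift along the tool's x, y, z in mm, a list of three; "spin": the turn about the tool's z in degrees. In form: [{"linear": [x, y, z], "spin": spin}, ...]. A call has 1 to 5 rows; each row shifts and turns the commanded pose from where the row before left it, along the tool's axes as they then stand; what a row does not reach is not made up. A row lasts 1/8 s, in which the tool goes at most 62.5 mm and 10.7 degrees, less where a joint would pass 70% of its speed; a pose out of reach is approached as far as the arm can. A call with a gripper value outside its range is refused whole. "claw" is the closure, from 0 (fully open) to 1 (shut), set as the call begins (left out, the last holds). The fingers move at their own pace and stop on an object; "grip_force" is the grip in N (left out, the last holds). Time passes only in rows, so rows that do not move let the fingers close. It gives the time, the measured TCP pose, the force and the opening at its end, in the units of the state.
- env.get_state(): the state, without advancing time (a new reading comes with each control period).
- imaging.capture(name): name is "scene" or "side" or "wrist"; returns a dict with "img" (400x640x3 uint8, blue, green, red), "fx", "fy", "cx", "cy" (pixels), "dist" ([k1, k2, p1, p2, k3] as OpenCV has them; the pictures are not rectified), "extrinsics" (4x4, takes a point from camera to world coordinates). Camera axes: x right, y down, z forward; pixel columns grow to the right and rows downward; lengths in mm; the calibration is good to about 2 mm. A picture is of the moment at which its call begins. There is no depth.
- workorder.sign_off(): hands the job in, once; it reports no verdict.
The state is a dict: "time": time; "joint_positions": joint angles; "joint_velocities": joint speeds; "joint_efforts": joint torques, N m; "tool_pos": TCP position; "tcp_rot": TCP orientation; "force": force on the tool from outside, world axes, zero at the start; "ft_torque": the same for the moment, N m; "grip_width": finger opening in mm.
Only numpy, scipy, OpenCV 4.12 (cv2) and the standard library are available. Lean on these libraries where they do the work, as an engineer would, in place of code of your own. Each camera call takes 0.05 s, during which the arm holds its last target.

## Working session

There is one attempt and no reset: what is moved stays moved. The work goes in short steps, Python scripts to look and compute and a tool call to move; the robot and the scene stay as the last step left them, time stands still between calls to the robot, and variables do not carry over. Pictures are saved under pics/ and viewed, and the job is handed in when it is done.

Besides the shell and the picture viewer there is one more tool, called after "Emit:" as name([rows], argument=value, ...), one row to a line, values as JSON. drive_tool: Moves the arm, as the interface text tells. Its arguments: {"type":"object","properties":{"steps":{"type":"array","items":{"type":"object","properties":{"linear":{"type":"array","items":{"type":"number"}},"spin":{"type":"number"}}}},"claw":{"type":"number"},"grip_force":{"type":"number"}},"required":["steps"]}

```bash
mkdir -p pics; ls
cat > h.py <<'E'
import numpy as np, cv2
from workcell import env, imaging, workorder
def cap(n,tag):
    d=imaging.capture(n); cv2.imwrite(f'pics/{tag}.png',d['img']); return d
def K(d): return np.array([[d['fx'],0,d['cx']],[0,d['fy'],d['cy']],[0,0,1.]])
def ray(d,uv):
    p=cv2.undistortPoints(np.array([[uv]],float),K(d),np.array(d['dist'],float))[0,0]
    T=np.array(d['extrinsics']); v=T[:3,:3]@np.array([p[0],p[1],1]); return T[:3,3],v/np.linalg.norm(v)
def onz(d,uv,z):
    o,v=ray(d,uv); return o+v*(z-o[2])/v[2]
def tri(obs):
    A=np.zeros((3,3));b=np.zeros(3)
    for d,uv in obs:
        o,v=ray(d,uv);P=np.eye(3)-np.outer(v,v);A+=P;b+=P@o
    x=np.linalg.solve(A,b)
    return x,[np.linalg.norm((np.eye(3)-np.outer(ray(d,uv)[1],ray(d,uv)[1]))@(x-ray(d,uv)[0])) for d,uv in obs]
def proj(d,p):
    T=np.linalg.inv(np.array(d['extrinsics'])); r=cv2.Rodrigues(T[:3,:3])[0]
    return cv2.projectPoints(np.array([p],float),r,T[:3,3],K(d),np.array(d['dist'],float))[0][0,0]
E
python3 - <<'E'
from h import *
import pickle
D={n:cap(n,n+'0') for n in ('scene','side','wrist')}
pickle.dump(D,open('D0.pkl','wb'))
for n in D: print(n,np.round(D[n]['extrinsics'],2).tolist(),D[n]['fx'])
s=env.get_state(); print(s['time'],s['tool_pos'],np.round(s['tcp_rot'],3).tolist(),s['force'],s['grip_width'])
E
```

```text
pics
scene [[0.47, 0.49, -0.74, 1017.76], [0.88, -0.27, 0.38, -220.0], [-0.01, -0.83, -0.56, 597.51], [0.0, 0.0, 0.0, 1.0]] 373.44736043339486
side [[-0.81, -0.29, 0.5, 236.9], [-0.58, 0.44, -0.68, 488.06], [-0.02, -0.85, -0.53, 575.54], [0.0, 0.0, 0.0, 1.0]] 411.2246462967678
wrist [[0.43, -0.86, -0.27, 335.5], [-0.91, -0.41, -0.13, -533.01], [-0.0, 0.3, -0.95, 371.53], [0.0, 0.0, 0.0, 1.0]] 300.69037623159034
0.15 [ 265.44493211 -565.58017642  252.81426262] [[0.425, -0.905, -0.0], [-0.905, -0.425, 0.001], [-0.001, 0.0, -1.0]] [0.29486899 0.49301241 0.09707067] 85.79074378762454
```

View pics/scene0.png

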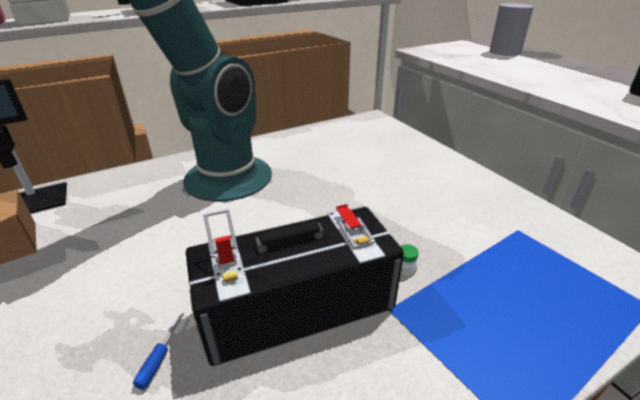

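View pics/side0.png

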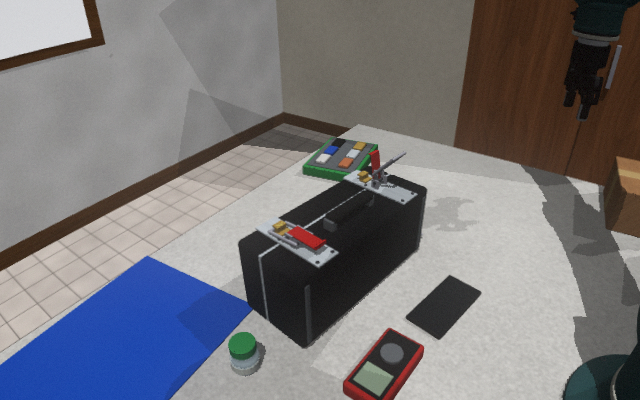

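View pics/wrist0.png

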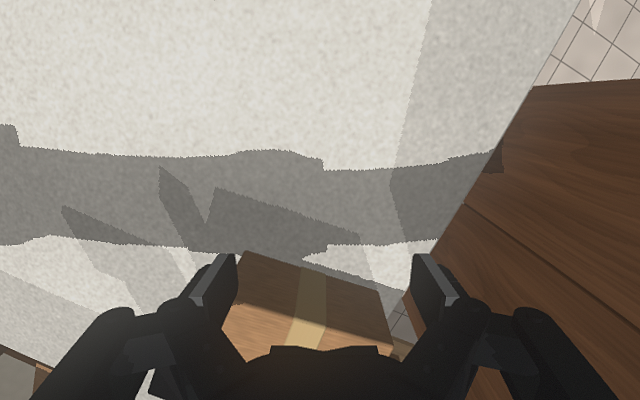

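Scene view: the undone latch has its red lever at about (225,250), the loop bar at (217,212) and the hook at (230,276). The shut latch's lever is at (348,215). In the side view the undone latch is around (375,165). Next I'll zoom in.

Run:
```python
import pickle,cv2,numpy as np
D=pickle.load(open('D0.pkl','rb'))
a=cv2.resize(D['scene']['img'][200:310,180:290],None,fx=5,fy=5,interpolation=cv2.INTER_CUBIC)
cv2.imwrite('pics/z1.png',a)
a=cv2.resize(D['side']['img'][135:215,330:430],None,fx=7,fy=7,interpolation=cv2.INTER_CUBIC)
cv2.imwrite('pics/z2.png',a)
for n in('scene','side'):
  h=cv2.cvtColor(D[n]['img'],cv2.COLOR_BGR2HSV)
  for nm,m in(('red',((h[...,0]<6)|(h[...,0]>174))&(h[...,1]>170)&(h[...,2]>70)),('yel',(h[...,0]>15)&(h[...,0]<32)&(h[...,1]>110)&(h[...,2]>80))):
    c,l,s,ce=cv2.connectedComponentsWithStats(m.astype('uint8'))
    for i in range(1,c):
      if s[i,4]>15: print(n,nm,s[i].tolist(),ce[i].round(1))
```

```text
scene red [338, 206, 22, 22, 249] [348.4 216.3]
scene red [216, 237, 17, 27, 317] [224.1 249.5]
scene yel [355, 236, 14, 7, 64] [362.  239.5]
scene yel [223, 272, 13, 10, 96] [229.4 276.2]
side red [369, 150, 11, 14, 43] [374.4 155. ]
side red [288, 227, 38, 22, 371] [306.7 237.4]
side red [383, 345, 41, 55, 294] [402.8 374. ]
side red [355, 355, 12, 16, 24] [360.5 362.4]
side red [344, 375, 32, 25, 210] [357.3 390.5]
side yel [353, 142, 13, 9, 74] [359.5 145.4]
side yel [358, 171, 14, 11, 89] [364. 176.]
side yel [625, 170, 15, 5, 23] [632.4 171.7]
side yel [273, 221, 17, 14, 121] [280.7 227.4]
```

View pics/z1.png

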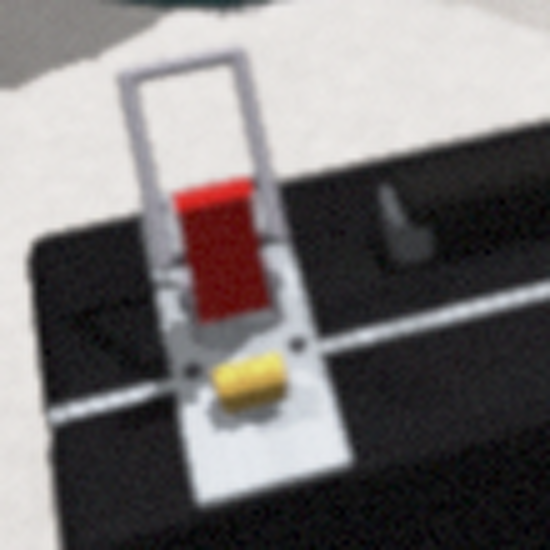

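View pics/z2.png

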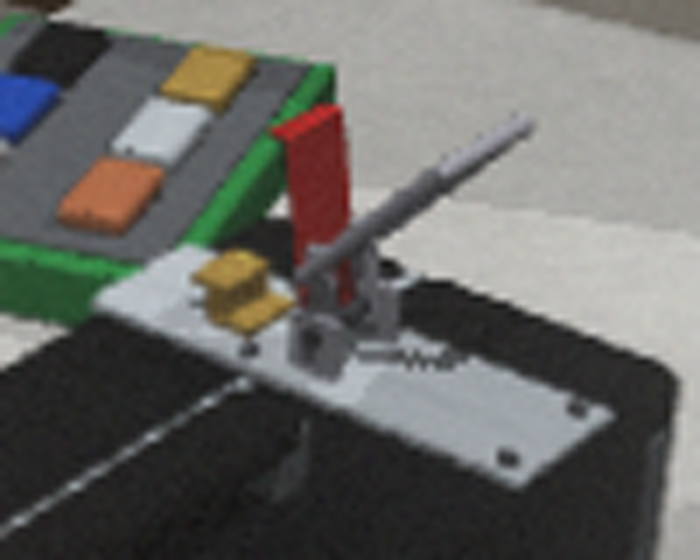

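```bash
cat > m.py <<'E'
from h import *
import pickle
D=pickle.load(open('D0.pkl','rb')); S,T=D['scene'],D['side']
h1=tri([(S,(229.8,274.5)),(T,(363,172.5))]); h2=tri([(S,(362,239)),(T,(279.5,225))])
print('hook',h1,onz(S,(229.8,274.5),176),onz(T,(363,172.5),176)); print('hook2',h2,onz(S,(362,239),176),onz(T,(279.5,225),176))
tip=tri([(S,(222.8,239)),(T,(374,152))]);print('tip',tip)
bar=tri([(S,(216.5,213)),(T,(405,153))]);print('bar',bar)
print('barends on z', onz(S,(205.6,215.6),bar[0][2]),onz(S,(228,211),bar[0][2]))
d=(h2[0]-h1[0])[:2];print('y dir',d,np.linalg.norm(d),np.degrees(np.arctan2(d[1],d[0])))
E
python3 m.py
```

```text
hook (array([ 589.56863874, -150.02803957,  176.37435939]), [np.float64(0.3564874345552592), np.float64(0.3564874345553107)]) [ 589.57858727 -149.76827554  176.        ] [ 589.84430624 -151.13610759  176.        ]
hook2 (array([615.68930057,  78.54561591, 174.4219599 ]), [np.float64(0.5175818206561714), np.float64(0.5175818206560824)]) [616.78662046  77.09608734 176.        ] [614.48616982  80.59735797 176.        ]
tip (array([ 565.87094924, -146.34907529,  229.47383309]), [np.float64(0.7884933267123934), np.float64(0.788493326712526)])
bar (array([ 504.93243075, -141.66174052,  241.76174114]), [np.float64(6.230215250246974), np.float64(6.230215250246917)])
barends on z [ 512.36429859 -156.46848048  241.76174114] [ 517.5119749  -121.06544494  241.76174114]
y dir [ 26.12066182 228.57365548] 230.06130694766708 83.48070342717976
```

Emit:
drive_tool([
  {"linear":[0,0,-16],"spin":10.6},
  {"linear":[0,0,-16],"spin":10.6},
  {"linear":[0,0,-16],"spin":10.5},
  {"linear":[0,0,0],"spin":0},
], claw=1, grip_force=40)

```text
time: 0.65
tool_pos: [265.8, -566.0, 302.0]
tcp_rot: [[-0.113, -0.994, 0.0], [-0.994, 0.113, -0.001], [0.001, -0.001, -1.0]]
force: [0.4, 0.4, -0.7]
grip_width: 12.8
```

```bash
cat > st.py <<'E'
from h import *
s=env.get_state(); p=np.array(s['tool_pos']);R=np.array(s['tcp_rot'])
H=np.array([594,-151,168.]);ex=np.array([.9935,-.1135,0]);ey=np.array([.1135,.9935,0])
q=p-H
print('t',round(s['time'],2),'tcp',p.round(1),'latch xyz',[round(float(v),1) for v in (q@ex,q@ey,q[2])],'yawx',np.degrees(np.arctan2(R[1,0],R[0,0])).round(1),'F',np.round(s['force'],1),'w',round(s['grip_width'],1),'j',np.round(s['joint_positions'],0))
E
python3 st.py
```

```text
t 0.65 tcp [ 265.8 -566.   302. ] latch xyz [-279.0, -449.6, 134.0] yawx -96.5 F [ 0.4  0.4 -0.7] w 12.8 j [ 58.  22.   5.  89.  -2.  69. -33.]
```

Emit:
drive_tool([
  {"linear":[-45,-16,0],"spin":0},
  {"linear":[-45,-16,0],"spin":0},
  {"linear":[-45,-16,0],"spin":0},
  {"linear":[-45,-16,0],"spin":0},
  {"linear":[-45,-16,0],"spin":0},
])

```text
time: 1.27
tool_pos: [371.0, -349.7, 300.5]
tcp_rot: [[-0.109, -0.994, -0.001], [-0.994, 0.109, 0.0], [-0.0, 0.001, -1.0]]
force: [0.7, 1.5, -0.7]
grip_width: 0.2
```

Emit:
drive_tool([
  {"linear":[-45,-16,0],"spin":0},
  {"linear":[-45,-16,0],"spin":0},
  {"linear":[-45,-16,0],"spin":0},
  {"linear":[-45,-16,0],"spin":0},
  {"linear":[-45,-15,0],"spin":0},
])

```text
time: 1.9
tool_pos: [475.1, -135.4, 300.5]
tcp_rot: [[-0.109, -0.994, -0.001], [-0.994, 0.109, 0.0], [-0.0, 0.001, -1.0]]
force: [0.1, -0.3, 0.5]
grip_width: 0.3
```

Emit:
drive_tool([
  {"linear":[0,0,0],"spin":0},
  {"linear":[0,0,0],"spin":0},
])

```text
time: 2.15
tool_pos: [474.5, -137.2, 300.6]
tcp_rot: [[-0.111, -0.994, -0.001], [-0.994, 0.111, 0.0], [0.0, 0.001, -1.0]]
force: [-0.4, 0.1, 0.7]
grip_width: 0.1
```

```bash
python3 st.py
python3 - <<'E'
from h import *
for n in ('scene','side'):
    d=imaging.capture(n)
    i=d['img']
    i=i[80:310,130:330] if n=='scene' else i[20:220,280:480]
    cv2.imwrite(f'pics/a_{n}.png',cv2.resize(i,None,fx=2.5,fy=2.5,interpolation=cv2.INTER_CUBIC))
E
```

```text
t 2.15 tcp [ 474.5 -137.2  300.6] latch xyz [-120.3, 0.2, 132.6] yawx -96.4 F [-0.4  0.1  0.7] w 0.1 j [ 24.   8. -13. 107.   2.  65. -86.]
```

View pics/a_scene.png

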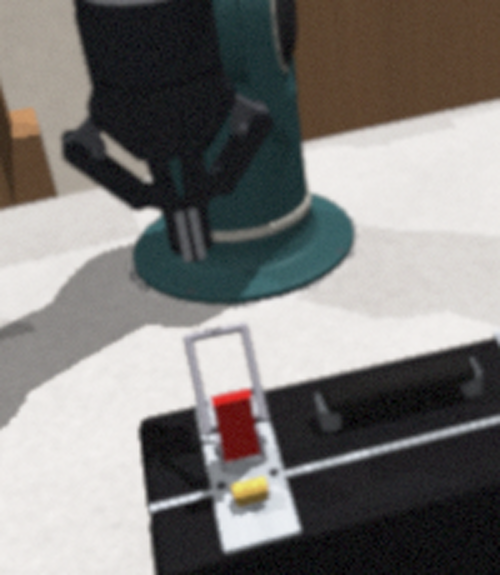

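View pics/a_side.png

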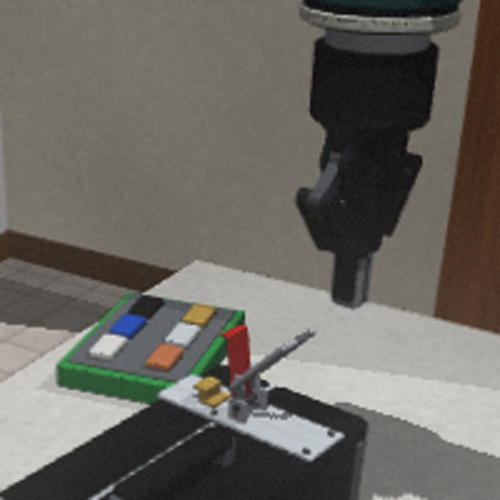

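Run:
```python
from h import *
import pickle
D=pickle.load(open('D0.pkl','rb')); S,T=D['scene'],D['side']
print(tri([(S,(207.2,183.2)),(T,(419.6,141.2))]), proj(S,(474.5,-137.2,278.6)),proj(T,(474.5,-137.2,278.6)))
```

```text
(array([ 474.69695724, -138.71303897,  277.58425561]), [np.float64(0.8697235761406916), np.float64(0.8697235761406908)]) [207.57522519 182.01524596] [419.04371372 141.34749458]
```

Emit:
drive_tool([
  {"linear":[0,0,22],"spin":0},
  {"linear":[0,0,22],"spin":0},
  {"linear":[0,-20,0],"spin":0},
  {"linear":[0,-10,0],"spin":0},
  {"linear":[0,-8,0],"spin":0},
])

```text
time: 2.88
tool_pos: [512.9, -141.7, 257.3]
tcp_rot: [[-0.114, -0.993, -0.0], [-0.993, 0.114, -0.0], [0.0, 0.0, -1.0]]
force: [-0.2, 0.3, 0.9]
grip_width: 0.3
```

Emit:
drive_tool([
  {"linear":[0,-8,-1.5],"spin":0},
  {"linear":[0,-8,-1.5],"spin":0},
  {"linear":[0,-8,-1.5],"spin":0},
  {"linear":[0,-6,-1.5],"spin":0},
  {"linear":[0,0,0],"spin":0},
])

```text
time: 3.5
tool_pos: [542.7, -144.6, 263.2]
tcp_rot: [[-0.114, -0.993, -0.0], [-0.993, 0.114, 0.0], [-0.0, 0.0, -1.0]]
force: [-0.4, -0.8, -0.0]
grip_width: -0.2
```

```bash
cat > look.py <<'E'
from h import *
import sys
t=sys.argv[1]; o=[]
for n in ('scene','side'):
    i=imaging.capture(n)['img']
    i=i[160:310,150:310] if n=='scene' else i[80:230,310:470]
    o.append(cv2.resize(i,None,fx=2.5*1,fy=2.5,interpolation=cv2.INTER_CUBIC))
cv2.imwrite(f'pics/{t}.png',np.hstack(o))
E
python3 look.py b;python3 st.py
```

```text
t 3.6 tcp [ 542.3 -144.6  263.2] latch xyz [-52.1, 0.5, 95.2] yawx -96.6 F [ 0.2 -0.2  0.5] w -0.1 j [ 22.  17. -13. 101.   4.  62. -88.]
```

View pics/b.png

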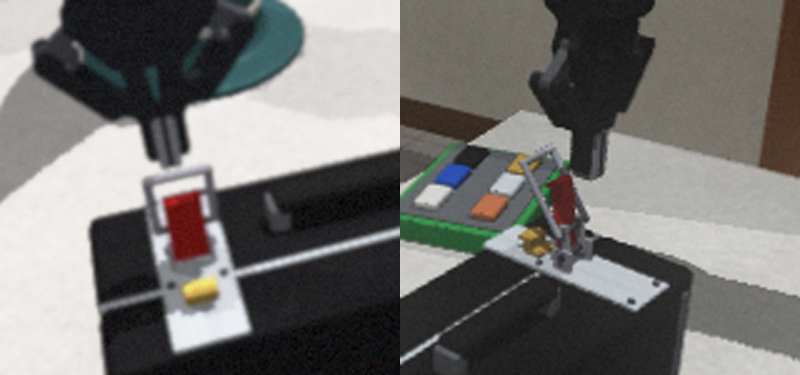

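The loop is past upright, well ahead of the finger, and looks to be falling.

Emit:
drive_tool([
  {"linear":[0,0,-6],"spin":0},
  {"linear":[0,0,-6],"spin":0},
  {"linear":[0,0,0],"spin":0},
])

```text
time: 3.98
tool_pos: [542.6, -144.7, 276.0]
tcp_rot: [[-0.114, -0.993, 0.001], [-0.993, 0.114, -0.0], [0.0, -0.001, -1.0]]
force: [0.7, 0.0, -0.6]
grip_width: 0.2
```

```bash
python3 look.py c;python3 st.py
```

```text
t 4.08 tcp [ 542.4 -144.7  275.4] latch xyz [-52.0, 0.4, 107.4] yawx -96.6 F [0.3 0.2 0.4] w -0.1 j [ 22.  17. -13. 100.   4.  64. -88.]
```

View pics/c.png

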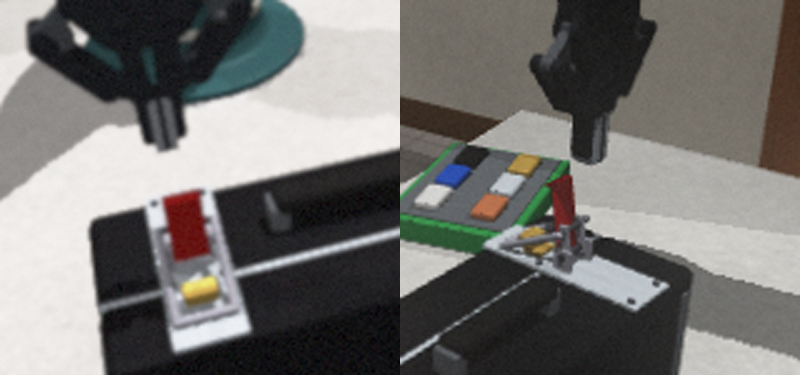

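Loop is down around the hook. Next, go over to the hook side of the lever.

Emit:
drive_tool([
  {"linear":[0,-29,0],"spin":0},
  {"linear":[0,-28,0],"spin":0},
  {"linear":[0,0,16],"spin":0},
  {"linear":[0,0,14],"spin":0},
  {"linear":[0,0,0],"spin":0},
])

```text
time: 4.7
tool_pos: [598.0, -151.1, 243.9]
tcp_rot: [[-0.114, -0.993, -0.002], [-0.993, 0.114, 0.001], [-0.0, 0.003, -1.0]]
force: [-0.7, 0.7, -0.0]
grip_width: -0.0
```

```bash
python3 look.py d;python3 st.py
```

```text
t 4.8 tcp [ 598.8 -151.2  245.5] latch xyz [4.8, 0.3, 77.5] yawx -96.6 F [-0.  -0.2 -0.7] w 0.4 j [ 21.  24. -12.  94.   6.  63. -90.]
```

View pics/d.png

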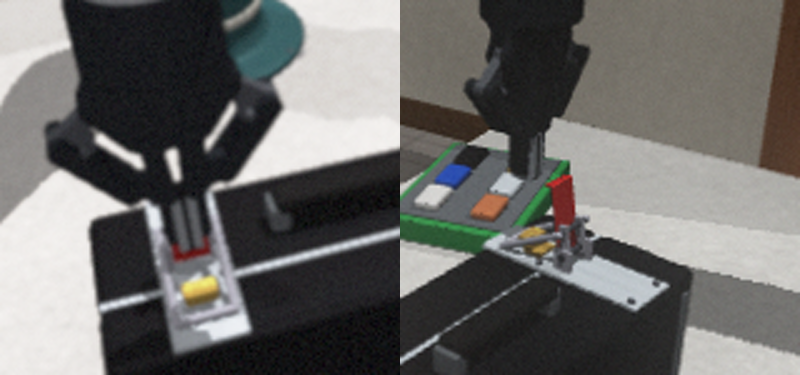

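Finger is on the hook side of the lever with a gap. Now pull back.

Emit:
drive_tool([
  {"linear":[0,10,4],"spin":0},
  {"linear":[0,10,0],"spin":0},
  {"linear":[0,8,-2],"spin":0},
  {"linear":[0,8,-2],"spin":0},
  {"linear":[0,8,0],"spin":0},
])

```text
time: 5.42
tool_pos: [555.0, -146.0, 245.7]
tcp_rot: [[-0.114, -0.993, 0.001], [-0.993, 0.114, -0.0], [0.0, -0.001, -1.0]]
force: [1.1, 0.9, -0.2]
grip_width: 0.2
```

Emit:
drive_tool([
  {"linear":[0,5,1],"spin":0},
  {"linear":[0,0,0],"spin":0},
])

```text
time: 5.68
tool_pos: [550.1, -145.6, 244.2]
tcp_rot: [[-0.114, -0.993, -0.0], [-0.993, 0.114, -0.0], [0.0, 0.0, -1.0]]
force: [0.6, -0.5, -0.1]
grip_width: 0.2
```

```bash
python3 look.py e;python3 st.py
```

```text
t 5.78 tcp [ 550.5 -145.6  244.2] latch xyz [-43.9, 0.4, 76.2] yawx -96.6 F [0.7 0.5 1.2] w -0.3 j [ 22.  19. -13. 101.   5.  60. -89.]
```

View pics/e.png

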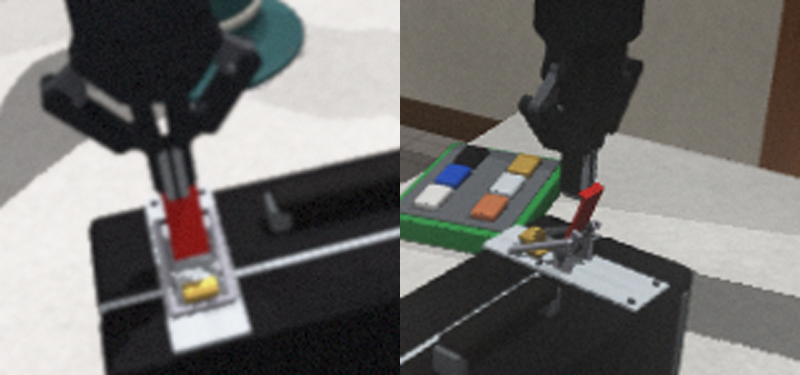

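Lever is past upright and the loop is still around the hook.

Emit:
drive_tool([
  {"linear":[0,8,2],"spin":0},
  {"linear":[0,8,4],"spin":0},
  {"linear":[0,7,5],"spin":0},
  {"linear":[0,0,0],"spin":0},
])

```text
time: 6.28
tool_pos: [526.9, -142.9, 233.0]
tcp_rot: [[-0.114, -0.993, -0.001], [-0.993, 0.114, 0.0], [-0.0, 0.001, -1.0]]
force: [1.2, 0.7, 1.8]
grip_width: 0.3
```

```bash
python3 look.py f;python3 st.py
```

```text
t 6.38 tcp [ 527.6 -143.   233.4] latch xyz [-66.9, 0.4, 65.4] yawx -96.6 F [ 0.4 -0.   1.9] w 0.3 j [ 22.  18. -13. 105.   4.  58. -89.]
```

View pics/f.png

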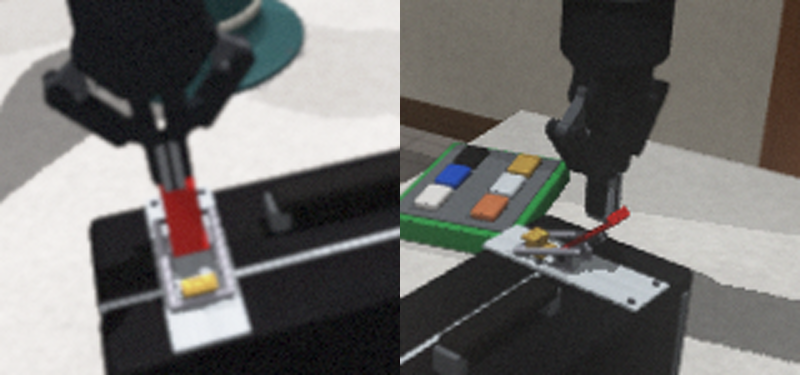

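Emit:
drive_tool([
  {"linear":[0,4,4],"spin":0},
  {"linear":[0,4,4],"spin":0},
  {"linear":[0,3,4],"spin":0},
  {"linear":[0,2,4],"spin":0},
  {"linear":[0,0,0],"spin":0},
])

```text
time: 7.0
tool_pos: [514.2, -141.4, 216.8]
tcp_rot: [[-0.114, -0.993, -0.001], [-0.993, 0.114, 0.0], [-0.0, 0.001, -1.0]]
force: [1.1, 0.4, 0.1]
grip_width: 0.0
```

```bash
python3 look.py g;python3 st.py
```

```text
t 7.1 tcp [ 514.6 -141.5  217.2] latch xyz [-79.9, 0.5, 49.2] yawx -96.6 F [ 0.4 -0.1  0.4] w -0.3 j [ 23.  17. -13. 107.   5.  56. -89.]
```

View pics/g.png

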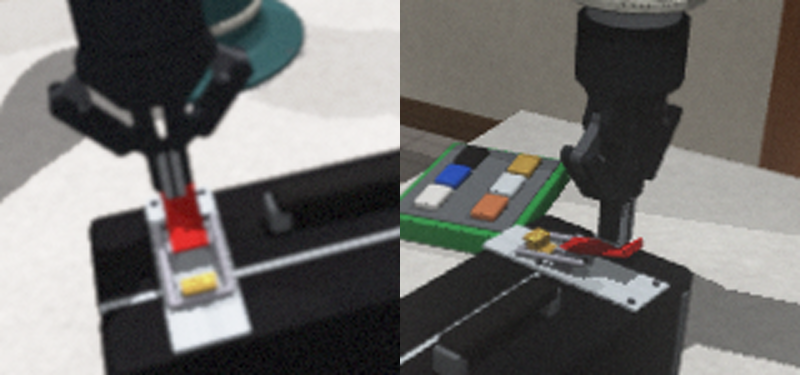

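Emit:
drive_tool([
  {"linear":[0,1,4],"spin":0},
  {"linear":[0,0,0],"spin":0},
])

```text
time: 7.35
tool_pos: [513.4, -141.3, 212.9]
tcp_rot: [[-0.114, -0.993, -0.001], [-0.993, 0.114, 0.0], [-0.0, 0.001, -1.0]]
force: [0.1, -0.2, -0.1]
grip_width: 0.1
```

```bash
python3 - <<'E'
from h import *
o=[]
for n,(y,x) in {'scene':(245,190),'side':(145,330)}.items():
    i=imaging.capture(n)['img'][y:y+60,x:x+80]
    o.append(cv2.resize(i,None,fx=5,fy=5,interpolation=cv2.INTER_CUBIC))
cv2.imwrite('pics/g2.png',np.hstack(o))
E
python3 st.py
```

```text
t 7.45 tcp [ 513.6 -141.3  213.2] latch xyz [-80.9, 0.5, 45.2] yawx -96.6 F [-0.3 -1.1  0.1] w 0.1 j [ 23.  18. -13. 108.   5.  55. -89.]
```

View pics/g2.png

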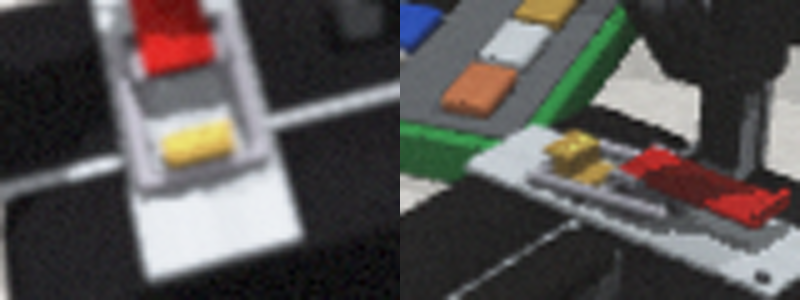

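The lever seems to have snapped down ahead of the finger. I'll press to confirm.

Emit:
drive_tool([
  {"linear":[0,2,4],"spin":0},
  {"linear":[0,1,4],"spin":0},
  {"linear":[0,0,0],"spin":0},
])

```text
time: 7.82
tool_pos: [510.4, -140.9, 204.9]
tcp_rot: [[-0.114, -0.993, -0.001], [-0.993, 0.114, 0.0], [-0.0, 0.001, -1.0]]
force: [-1.1, -0.5, 1.3]
grip_width: 0.1
```

Emit:
drive_tool([
  {"linear":[0,0,2],"spin":0},
  {"linear":[0,0,1],"spin":0},
  {"linear":[0,0,0],"spin":0},
])

```text
time: 8.2
tool_pos: [510.8, -141.1, 203.5]
tcp_rot: [[-0.114, -0.993, 0.0], [-0.993, 0.114, -0.0], [0.0, -0.001, -1.0]]
force: [-10.0, 2.3, 22.5]
grip_width: 0.0
```

```bash
python3 st.py
```

```text
t 8.2 tcp [ 510.8 -141.1  203.5] latch xyz [-83.8, 0.4, 35.5] yawx -96.6 F [-10.    2.3  22.5] w 0.0 j [ 23.  18. -13. 109.   5.  54. -89.]
```

Firm contact at TCP height +35.5 mm, against the +36 predicted for flat. Retreat upwards.

Emit:
drive_tool([
  {"linear":[0,0,-10],"spin":0},
  {"linear":[0,0,-30],"spin":0},
  {"linear":[0,20,-40],"spin":0},
  {"linear":[0,40,-30],"spin":0},
  {"linear":[0,30,0],"spin":0},
])

```text
time: 8.82
tool_pos: [420.8, -130.7, 314.4]
tcp_rot: [[-0.114, -0.993, 0.003], [-0.993, 0.114, -0.001], [0.001, -0.004, -1.0]]
force: [1.2, -0.6, -0.3]
grip_width: 0.4
```

Emit:
drive_tool([
  {"linear":[0,0,0],"spin":0},
  {"linear":[0,0,0],"spin":0},
])

```text
time: 9.07
tool_pos: [421.7, -130.7, 312.5]
tcp_rot: [[-0.114, -0.993, 0.001], [-0.993, 0.114, -0.0], [0.0, -0.001, -1.0]]
force: [0.6, 0.2, -0.2]
grip_width: 0.2
```

```bash
python3 - <<'E'
from h import *
import pickle
o=[];D={}
for n,(y,x) in {'scene':(235,190),'side':(145,330)}.items():
    D[n]=imaging.capture(n); i=D[n]['img'][y:y+70,x:x+80]
    o.append(cv2.resize(i,None,fx=5,fy=5,interpolation=cv2.INTER_CUBIC))
cv2.imwrite('pics/z9.png',np.hstack(o)); pickle.dump(D,open('D9.pkl','wb'))
for n in D:
  cv2.imwrite(f'pics/end_{n}.png',D[n]['img'])
  h=cv2.cvtColor(D[n]['img'],cv2.COLOR_BGR2HSV)
  for nm,m in(('red',((h[...,0]<6)|(h[...,0]>174))&(h[...,1]>170)&(h[...,2]>70)),('yel',(h[...,0]>15)&(h[...,0]<32)&(h[...,1]>110)&(h[...,2]>80))):
    c,l,s,ce=cv2.connectedComponentsWithStats(m.astype('uint8'))
    for i in range(1,c):
      if s[i,4]>40: print(n,nm,s[i].tolist(),ce[i].round(1))
S=D['scene']
H=np.array([594,-151,168.]);ex=np.array([.9935,-.1135,0])
print('flat tip proj',[proj(D[n],H-103*ex+[0,0,12]).round(1) for n in D])
E
python3 st.py
```

```text
scene red [338, 206, 22, 22, 250] [348.4 216.3]
scene red [215, 233, 17, 27, 324] [222.7 246.1]
scene yel [355, 236, 14, 7, 65] [362.  239.4]
scene yel [223, 270, 13, 8, 73] [229.1 273.8]
side red [375, 175, 33, 15, 193] [390.4 181.6]
side red [288, 227, 38, 22, 377] [306.8 237.6]
side red [382, 345, 42, 55, 293] [402.3 374.8]
side red [344, 375, 32, 25, 193] [357.7 390.6]
side yel [353, 142, 13, 9, 74] [359.5 145.4]
side yel [360, 171, 12, 11, 77] [365.2 176. ]
side yel [273, 221, 13, 8, 57] [278.9 224.5]
side yel [276, 227, 14, 8, 47] [282.5 230.9]
flat tip proj [array([218.6, 234.8]), array([405.4, 187.1])]
t 9.18 tcp [ 421.8 -130.7  312.1] latch xyz [-173.4, 0.6, 144.1] yawx -96.5 F [-0.2  0.9  0.5] w -0.4 j [ 26.   2. -13. 112.   0.  66. -84.]
```

View pics/z9.png

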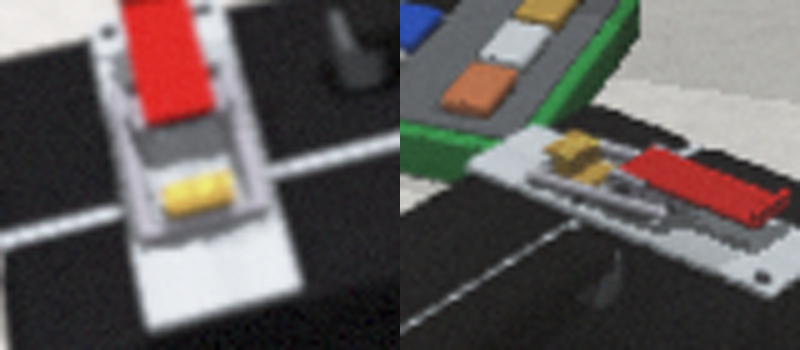

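View pics/end_scene.png

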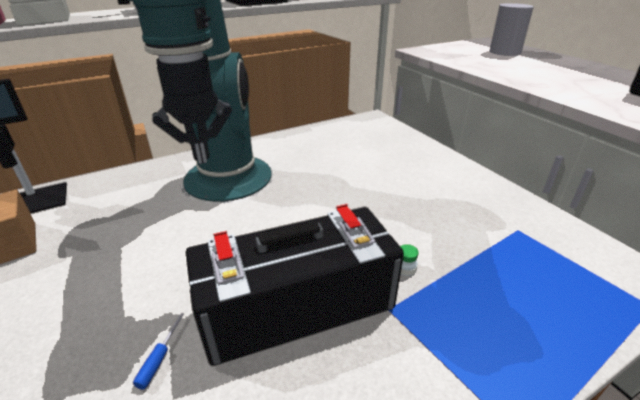

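Run:
```python
from h import *
import pickle
D=pickle.load(open('D9.pkl','rb'));A=pickle.load(open('D0.pkl','rb'))
f=lambda i:cv2.resize(i,(400,300),interpolation=cv2.INTER_CUBIC)
cv2.imwrite('pics/cmp.png',np.vstack([np.hstack([f(D['scene']['img'][240:300,190:270]),f(D['scene']['img'][205:265,322:402])]),np.hstack([f(D['side']['img'][145:205,330:410]),f(D['side']['img'][200:260,250:330])])]))
a=onz(A['scene'],(229.5,272),176);b=onz(D['scene'],(229.2,270),176);print('lip-edge shift',b-a)
a=onz(A['side'],(358,176),172);b=onz(D['side'],(360,176),172);print(b-a)
```

```text
lip-edge shift [-4.45875474  0.8832276   0.        ]
[-3.3381726  -2.20090854  0.        ]
```

View pics/cmp.png

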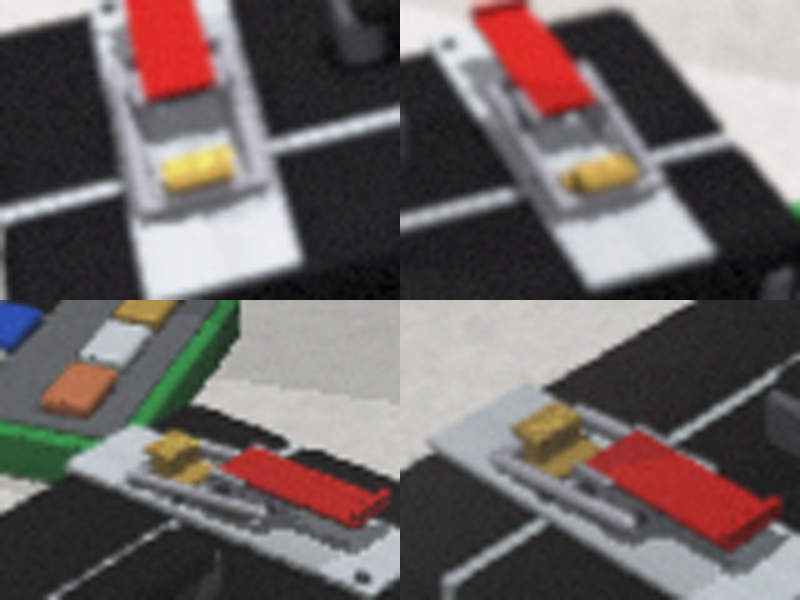

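The newly closed latch looks the same as its twin. The lever is flat, the bar sits at the hook, and the hook has been drawn in about 3–4 mm. Handing in.

```bash
python3 -c "
from h import *
print(workorder.sign_off())"
```

```text
the job is handed in; nothing more can be done
None
```

The undone latch is fastened and the job is handed in at about 9 s of robot time, though sign-off reported no verdict. With the fingers shut, I pushed the loop past upright so it dropped around the hook. I then drew the red lever back and down until it snapped flat, pressed it to confirm, and withdrew.

Last checks:
- **Lever:** it met firm contact (about 22 N) with the tool at the height worked out for a flat lever. In both views it lies flat like its twin.
- **Hook:** its image moved about 3–4.5 mm towards the robot. The side-view estimate also showed about 2 mm sideways, which is at pixel-level accuracy.
- **Loop:** the bar sits at the hook and looks the same as on the shut latch. I judged this by eye and did not measure the bar's height under the lip.
- **Other latch:** its lever's image moved by less than 0.3 pixel.
- **Robot:** clear of everything, with the force reading at noise level.

One reading disagreed early on: the first two-view fix on the loop bar missed by about 6 mm. I placed the bar from the loop's geometry and the scene view instead.

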